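Swing up the counterweighted cutter guard and fit the starting pin

ROBOT

A 6-joint arm with a two-finger parallel gripper is mounted at the origin on the work surface. World frame = base frame: x ahead of the robot, y to its left, z up, the work surface at z = 0. Lengths are in m, angles in rad, forces in N, time in s.
With the tool pointing down it reaches from about 0.35 to 0.85 m from the base axis. Payload 8.1 kg.
Tool frame: the origin (TCP) lies at the very end of the fingers, on their centre line; the grasp point (between the pads) lies robot.grip_point_offset behind it (robot.grip_point_offset is the distance from the TCP to the grasp point, in m); z points along the fingers, y is the line along which they close (so a half turn about z gives the same grasp; the last joint's range is limited). The gripper opens to 93 mm and grips with 3 to 60 N. Pads are 15 mm wide; open, the fingers measure 128 mm over their backs; the gripper's body (75 mm by 188 mm) begins 65 mm behind the grasp point.
Start: joints at [1.2, 0.13, 1.488, -0, 1.523, -0.085], TCP at [0.169, 0.576, 0.219] pointing down, gripper open.
Joint ranges: [-2.96, 2.96], [-0.89, 2.26], [0.02, 2.5], [-1.34, 4.48], [0, 2.73], [-2.66, 2.66]. Speed limits (rad/s): [2.39, 2.39, 2.79, 3.14, 3.14, 3.14].

INTERFACE

Orientations are given as a rotation vector (axis times angle).
In Python, from plant import robot, eyes gives the robot as it stands. The module is installed in compiled form; this text tells all that it offers.
- The arm moves only by the tool apply_moves, never from a script. Its argument "steps" is one flat list of numbers, 7 for each row, row after row: the shift along the tool's x, y, z in units of 30 mm (1.0 is 30 mm), then the turn, a rotation vector about the tool's x, y, z in units of 6 degrees (1.0 is 6 degrees), then the opening in per cent of the stroke, from 0 (shut) to 100 (fully open). In form: [dx, dy, dz, ax, ay, az, fingers, dx, dy, dz, ax, ay, az, fingers, ...]. A call has 1 to 12 rows; each row shifts and turns the commanded pose from where the row before left it, along the tool's axes as they then stand; what a row does not reach is not made up. A row lasts 1/12 s, in which the tool goes at most 41.7 mm and 7.16 degrees, less where a joint would pass 70% of its speed; a pose out of reach is approached as far as the arm can. A call is refused whole if a number of a shift passes 1 or a number of a turn 1, either way. A call with a gripper value outside its range is refused whole. The fingers move at their own pace and stop on an object; "grip_force" is the grip in N (left out, the last holds). Time passes only in rows, so rows that do not move let the fingers close. It gives the time, the measured TCP pose, the force, the opening and the grip force at its end, in the units of the state.
- robot.read_state(): the state, without advancing time (a new reading comes with each control period).
- eyes.read_camera(name): name is "scene" or "top"; returns the picture (384x512x3 uint8, red, green, blue); there is no depth.
- eyes.calibration(name): a dict with "K" (3x3 intrinsics, pixels), "R" (3x3) and "t" (3): a world point X has camera coordinates R X + t. Camera axes: x right, y down, z forward; pixel columns grow to the right and rows downward; lengths in m; the calibration is good to about 2 mm. A picture is of the moment at which its call begins. calibration takes no time and is no camera call.
- robot.close_job(): hands the job in; it is judged then, once.
Trained networks look in the newest picture that a camera, given by its name, has taken for a name from the list of things; names that differ only in an ending like _2 or _b are one class to them, and where a whole thing is asked for, a point or a joint stands for the part that bears it (a point fixed in the world has none). Each returns a list of dicts, best first, with "conf" (0 to 1); they miss things now and then, are a little off and sometimes report something else, mostly with a low value. They report only what shows in the picture. A call takes as long as a camera call. They do not tell look-alikes from the thing itself.
- eyes.search_frame(camera, thing): "rect" ([left, top, width, height] in pixels, round what is visible of it).
- eyes.place_of(camera, thing): "xy" ([column, row] in pixels: a listed point, or the origin of a listed thing).
The state is a dict: "t": time; "q": joint angles; "dq": joint speeds; "joint_torque": joint torques, N m; "tool_pos": TCP position; "orientation": TCP orientation; "force": force on the tool from outside, world axes, zero at the start; "wrist_torque": the same for the moment, N m; "opening": finger opening in m; "gripper_force": force on a finger pad.
Only numpy, scipy, OpenCV 4.12 (cv2) and the standard library are available. Lean on these libraries where they do the work, as an engineer would, in place of code of your own. Each camera call takes 0.05 s, during which the arm holds its last target. There are 200 camera calls.

TASK

At the bench router table, swing the counterweighted guard up past its balance point and ease it down onto its rubber stop, so that it stays open by itself: keep it in hand, do not let it fall or slam, and do not force it against the stop. Then take the starting pin out of the cutter rack and fit it in the pin hole of the router plate, upright and fully home on its collar. Leave the two spare cutters in the rack, and the spanner and the push block where they lie.

Things in the scene. Friction and masses are not known exactly. Their poses are not given: they have to be found in the camera images.
- router_top: Router table top: grey board 400 x 320 mm, 30 mm thick, lying on the bench, aluminium router plate flush in its middle. Origin: on the bench surface, under the axis of the cutter that stands 18 mm proud of the plate (22 mm wide); z up. The guard's hinge pillar stands on it at y = +140 mm, hinge axis along this body's x. All parts below turn with its yaw.
- pin_hole (a point): Mouth of the pin hole, on its axis, level with the upper face of the router plate, 30 mm above the bench; z up. Round blind hole, 13.4 mm wide, 24 mm deep, 2 mm chamfer, 40 mm from the cutter's axis; under the hood when the guard is down.
- guard_hinge (a point): Centre of the guard's hinge, 120 mm above the bench. Axes as router_top: the hinge axis is x. Beside the board, at y = +62 mm from here, stands the stop: a firm rubber buffer on a screw, on which the counterweight comes to rest. It yields up to 4 mm, about 15 N per mm; felt at the handle that is about 2 N per mm.
- pivot (a joint): Angle of the guard's arm, rad: 0 = down; grows as the handle goes up and over towards router_top +y. The balance point lies at 0.8 to 1.1 (hidden weight); below it the arm falls shut, beyond it it falls open, reaching 2 to 5 rad/s if let go. The stop's height is set anew each time and not given: the arm rests anywhere from 1.45 to 1.95 rad, to be found by feel.
- guard: The moving guard: clear hood 96 mm wide, 52 mm high under the end of a flat steel arm, with a steel bow handle above. Origin on the hinge axis (as point guard_hinge), turning with the arm; when down its axes are those of router_top, hood centre at y = -140 mm, hood top at z = -30 mm, lower edge at z = -82 mm.
- guard_handle (a point): Middle of the bow handle's bar, the place to hold: round steel bar 12 mm thick along the hinge axis, straight for 80 mm, free all round (hood top 65 mm below). In body guard at (0, -170, +35) mm: 155 mm above the bench when down, at most 294 mm on the way. It can turn in the fingers. Load here: 3 to 5 N when down, none at balance, 1 to 5 N the other way before the stop.
- weight: Counterweight: plain steel cylinder 54 mm thick, 64 mm long, parallel to the hinge axis, about 1.15 kg, on a stalk behind the hinge. Origin: its centre, 80 mm from the hinge axis. Resting on the buffer it bears with 5 to 20 N; over 35 N is forced; landing faster than 0.6 rad/s is a slam.
- pin: Starting pin, loose, plain turned steel, 73 mm long, 90 g: foot 12 mm thick, 20 mm long, tapered tip; collar 22 mm wide, 5 mm thick; then a smooth straight body 14 mm thick, 48 mm long, to grip. Origin: underside of the foot; z up along the pin. It stands in any one of the rack's three holes, collar on the rack.
- pin_collar (a point): Underside of the pin's collar, on its axis, 20 mm above the pin's origin; z along the pin.
- rack: Cutter rack: wooden block 190 x 50 x 34 mm, fixed to the bench, three 13.4 mm holes in a row along its x, at x = -60, 0 and 60 mm. Origin: centre of its underside.
- cutter_a: Spare straight cutter in the rack: 12 mm shank, dark fluted head 23 mm wide, 62 mm long in all. Origin: underside of the shank. Leave it.
- cutter_b: Spare bevel cutter in the rack: 12 mm shank, dark conical head 37 mm wide, 56 mm long in all. Origin: underside of the shank. Leave it.
- spanner: Steel collet spanner, 190 mm long, lying along x on the bench to the right of the rack. Leave it.
- push_block: Wooden push block, 240 x 85 mm, 91 mm high with its handle, on the bench to the left of the router table. Leave it.
Things that resemble listed ones, but are neither listed nor needed, are in the scene too. What is shaped like the pin but blue or orange is not meant.

How it is judged:
By the outcome, as a careful person would: the job done as asked, in the order asked, and still so for the second after the job is handed in, with the robot touching nothing.
It also fails if it takes over 72 s, if anything falls off the work surface, if the arm or the gripper's body presses on something with over 40 N, if the wrist force passes 120 N, or if a joint passes its speed limit or range.

## Working session

There is one attempt and no reset: what is moved stays moved. The work goes in short steps, Python scripts to look and compute and a tool call to move; the robot and the scene stay as the last step left them, time stands still between calls to the robot, and variables do not carry over. Pictures are saved under pics/ and viewed, at most 13 in all, crops included, and the job is handed in when it is done.

Besides the shell and the picture viewer there is one more tool, called after ">>>" by a JSON object that holds its "method" and its "body". apply_moves: Moves the arm, as the interface text tells. Its arguments: {"type":"object","properties":{"steps":{"type":"array"},"grip_force":{"type":"number"}},"required":["steps"]}

```bash
mkdir -p pics; python3 - <<'E'
from plant import robot, eyes
import cv2,numpy as np
s=robot.read_state(); print({k:np.round(v,3).tolist() for k,v in s.items()}, robot.grip_point_offset)
for c in("scene","top"):
    im=eyes.read_camera(c); cv2.imwrite(f"pics/{c}0.png",cv2.cvtColor(im,cv2.COLOR_RGB2BGR))
    k=eyes.calibration(c); print(c,np.round(k["K"],1).tolist(),np.round(k["R"],3).tolist(),np.round(k["t"],3).tolist())
    for th in("router_top","pin_hole","guard_hinge","guard_handle","pin","pin_collar","rack","cutter_a","cutter_b","weight","guard"):
        print(th,[(np.round(d["xy"]).tolist(),round(d["conf"],2)) for d in eyes.place_of(c,th)[:4]])
E
```

```text
{'t': 0.0, 'q': [1.2, 0.131, 1.489, 0.0, 1.523, -0.085], 'dq': [0.001, -0.001, -0.0, -0.002, 0.001, 0.0], 'joint_torque': [0.002, -55.986, -49.174, 0.077, 0.035, -0.0], 'tool_pos': [0.169, 0.575, 0.218], 'orientation': [-0.447, -3.109, 0.003], 'force': [0.103, 0.58, -0.849], 'wrist_torque': [0.042, 0.013, -0.028], 'gripper_force': 0.0, 'opening': 0.093} 0.0188
scene [[367.6, 0.0, 256.6], [0.0, 367.6, 183.5], [0.0, 0.0, 1.0]] [[0.361, 0.932, -0.01], [0.61, -0.244, -0.754], [-0.706, 0.266, -0.657]] [-0.177, -0.199, 1.409]
router_top [([285.0, 222.0], 0.93), ([92.0, 259.0], 0.66)]
pin_hole [([266.0, 214.0], 0.87)]
guard_hinge [([332.0, 173.0], 0.66)]
guard_handle [([279.0, 178.0], 0.82), ([91.0, 258.0], 0.63)]
pin [([136.0, 282.0], 0.61), ([172.0, 268.0], 0.56), ([202.0, 274.0], 0.45)]
pin_collar [([203.0, 268.0], 0.66), ([171.0, 262.0], 0.59), ([137.0, 280.0], 0.5)]
rack [([166.0, 256.0], 0.92), ([270.0, 212.0], 0.31)]
cutter_a [([161.0, 249.0], 0.64), ([161.0, 236.0], 0.45)]
cutter_b [([161.0, 249.0], 0.64), ([161.0, 236.0], 0.45)]
weight [([348.0, 154.0], 0.67), ([390.0, 177.0], 0.66)]
guard []
top [[356.1, 0.0, 257.2], [0.0, 356.1, 193.3], [0.0, 0.0, 1.0]] [[-0.027, -1.0, -0.014], [-0.996, 0.028, -0.085], [0.086, 0.012, -0.996]] [0.041, 0.492, 1.305]
router_top [([246.0, 184.0], 0.64)]
pin_hole [([252.0, 189.0], 0.83), ([143.0, 201.0], 0.5)]
guard_hinge [([204.0, 183.0], 0.55)]
guard_handle [([252.0, 178.0], 0.84)]
pin [([361.0, 166.0], 0.56), ([337.0, 169.0], 0.52), ([317.0, 161.0], 0.51)]
pin_collar [([314.0, 160.0], 0.59), ([362.0, 166.0], 0.56), ([336.0, 166.0], 0.38)]
rack [([338.0, 183.0], 0.78)]
cutter_a [([338.0, 200.0], 0.57), ([339.0, 183.0], 0.37)]
cutter_b [([338.0, 200.0], 0.57), ([339.0, 183.0], 0.37)]
weight [([186.0, 183.0], 0.89)]
guard []
```

```bash
python3 - <<'E'
import cv2
a=cv2.imread("pics/scene0.png");b=cv2.imread("pics/top0.png")
cv2.imwrite("pics/s1.png",cv2.resize(a[130:330,60:430],(792,428),interpolation=3))
cv2.imwrite("pics/t1.png",cv2.resize(b[110:270,120:400],(796,455),interpolation=3))
E
```

```text
(no output)
```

View pics/s1.png

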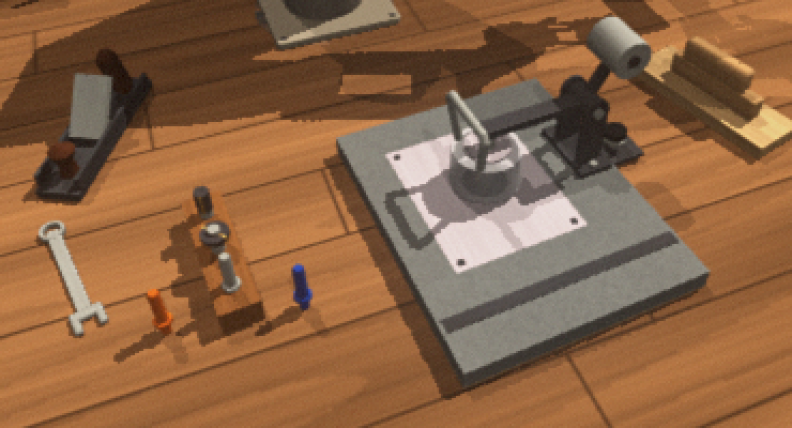

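View pics/t1.png

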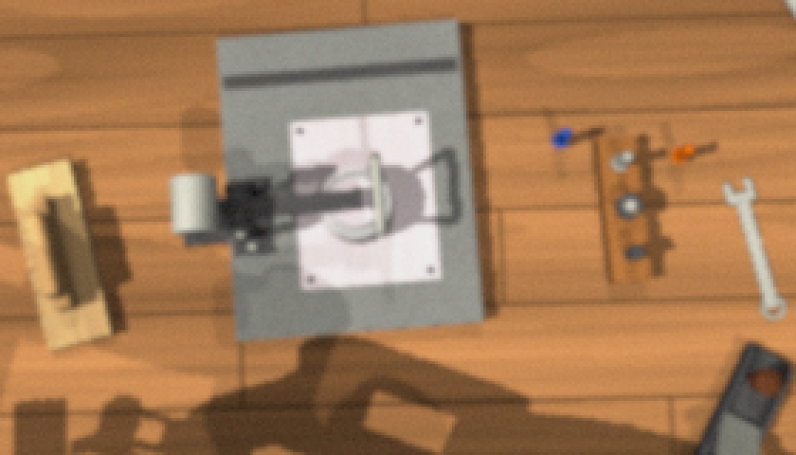

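The scene view shows the router table with its guard down (handle bar at about (279,178)). The rack has three items, with the steel pin in the end hole at about (166,256). The blue one at (201,264) and the orange one at (133,275) are freestanding look-alikes, and the steel one in the rack is the one meant. In the top view the board has corners at about (196,123), (281,117), (290,222) and (204,229).

```bash
cat > h.py <<'E'
import numpy as np,cv2
from plant import robot,eyes
from scipy.spatial.transform import Rotation as Ro
C={c:eyes.calibration(c) for c in("scene","top")}
def onplane(c,px,z):
    k=C[c];R=np.array(k["R"]);t=np.array(k["t"]);o=-R.T@t
    d=R.T@np.linalg.solve(np.array(k["K"]),[px[0],px[1],1.]);return o+d*(z-o[2])/d[2]
def proj(c,X):
    k=C[c];p=np.array(k["K"])@(np.array(k["R"])@X+k["t"]);return p[:2]/p[2]
def tri(a,b):
    A=[];B=[]
    for c,px in(("scene",a),("top",b)):
        k=C[c];R=np.array(k["R"]);o=-R.T@k["t"];d=R.T@np.linalg.solve(np.array(k["K"]),[px[0],px[1],1.]);d/=np.linalg.norm(d)
        P=np.eye(3)-np.outer(d,d);A.append(P);B.append(P@o)
    X=np.linalg.solve(sum(A),sum(B));return X,[np.round(proj("scene",X)-a,1),np.round(proj("top",X)-b,1)]
def st():
    s=robot.read_state();R=Ro.from_rotvec(s["orientation"]).as_matrix()
    print("t",round(s["t"],2),"tcp",np.round(s["tool_pos"],4),"gp",np.round(s["tool_pos"]-R[:,2]*robot.grip_point_offset,4),"F",np.round(s["force"],1),"op",round(s["opening"],4),"gf",round(s["gripper_force"],1));print("R",np.round(R,3).tolist(),"q",np.round(s["q"],2));return s,R
E
python3 - <<'E'
from h import *
im=cv2.imread("pics/top0.png")
f=lambda x,y:(120+x*280/796,110+y*160/455)
cs=[onplane("top",f(*p),.03) for p in((217,38),(458,20),(484,320),(238,340))]
print(np.round(cs,3).tolist()); print([round(np.linalg.norm(cs[i]-cs[i-1]),3) for i in range(4)])
ctr=np.mean(cs,0);x=cs[0]+cs[1]-cs[2]-cs[3];yaw=np.arctan2(x[1],x[0]);print("top",ctr,yaw)
Rz=Ro.from_rotvec([0,0,yaw]).as_matrix()
pc=[onplane("top",f(*p),.03) for p in((289,122),(428,111),(441,278),(302,290))];x=pc[0]+pc[1]-pc[2]-pc[3];print("plate",np.mean(pc,0),np.arctan2(x[1],x[0]))
for n,v in dict(hinge=(0,.14,.12),handle=(0,-.03,.155),hp=(.04,0,.155),hm=(-.04,0,.155)).items():
    X=ctr*[1,1,0]+Rz@np.array(v);
    print(n,np.round(X,3),proj("scene",X),proj("top",X))
print("handle",tri((279,178),(252,178)))
print("hinge",tri((332,173),(204,183)))
print("weight",tri((348,154),(186,183)))
print("hole",onplane("scene",(266,214),.03),onplane("top",(252,189),.03))
g=lambda x,y:(60+x*370/792,130+y*200/428)
print("rackcorn",[np.round(onplane("top",f(*p),.034),3).tolist() for p in((601,138),(650,137),(659,277),(613,283))])
print("pin",tri(g(226,257),f(622,158)), tri(g(231,288),f(622,162)))
E
```

```text
[[0.763, 0.25, 0.03], [0.778, -0.071, 0.03], [0.381, -0.091, 0.03], [0.364, 0.227, 0.03]]
[np.float64(0.4), np.float64(0.32), np.float64(0.397), np.float64(0.319)]
top [0.57160884 0.07873821 0.03      ] 0.053892412260004394
plate [0.54192928 0.05861516 0.03      ] 0.05223003390962799
hinge [0.564 0.219 0.12 ] [341.76483577 184.05261149] [201.16029941 172.01590677]
handle [0.573 0.049 0.155] [286.37391695 192.38893615] [249.62050946 166.3735119 ]
hp [0.612 0.081 0.155] [304.92003999 198.92758151] [239.84131886 155.42598093]
hm [0.532 0.077 0.155] [289.43588966 179.65131213] [241.66203547 178.84992378]
handle (array([0.53233877, 0.04360197, 0.17133094]), [array([-0.9,  0.1]), array([-0.7, -0.3])])
hinge (array([0.52458844, 0.20838894, 0.13139338]), [array([-0.4,  0. ]), array([-0.3, -0.1])])
weight (array([0.51917046, 0.257436  , 0.17915969]), [array([ 0.7, -0.1]), array([0.5, 0.3])])
hole [0.5115076  0.02012752 0.03      ] [0.50876701 0.04596051 0.03      ]
rackcorn [[0.614, -0.251, 0.034], [0.613, -0.315, 0.034], [0.43, -0.318, 0.034], [0.424, -0.258, 0.034]]
pin (array([ 0.57905228, -0.26690538,  0.0807709 ]), [array([-0.1,  0. ]), array([-0.1, -0. ])]) (array([ 0.58224377, -0.2739734 ,  0.03146216]), [array([-1.6,  0. ]), array([-1. , -0.2])])
```

```bash
python3 - <<'E'
from h import *
f=lambda x,y:(120+x*280/796,110+y*160/455)
g=lambda x,y:(60+x*370/792,130+y*200/428)
for n,p in dict(net=(252,178),mine=f(377,194),e1=f(375,155),e2=f(380,235)).items(): print(n,np.round(onplane("top",p,.155),4))
for n,p in dict(net=(279,178),mine=g(468,113),e1=g(452,95),e2=g(485,132)).items(): print(n,np.round(onplane("scene",p,.155),4))
print(tri(g(468,113),f(377,194)))
# refine corners of the board in scene at z=.03
print([np.round(onplane("scene",g(*p),.03),3).tolist() for p in((337,145),(463,372),(708,270))])
a=cv2.imread("pics/scene0.png");b=cv2.imread("pics/top0.png")
A=cv2.resize(a[160:250,230:370],(793,510),interpolation=3);B=cv2.resize(b[140:230,170:300],(780,540),interpolation=3)
cv2.imwrite("pics/s2.png",A);cv2.imwrite("pics/t2.png",B)
E
```

```text
net [0.5335 0.0418 0.155 ]
mine [0.5327 0.0397 0.155 ]
e1 [0.5794 0.0409 0.155 ]
e2 [0.484  0.0375 0.155 ]
net [0.5155 0.0542 0.155 ]
mine [0.5327 0.0456 0.155 ]
e1 [0.4943 0.041  0.155 ]
e2 [0.571  0.0503 0.155 ]
(array([0.53355954, 0.04220691, 0.15661223]), [array([-1.1,  0.1]), array([-0.8, -0.3])])
[[0.397, -0.088, 0.03], [0.779, -0.064, 0.03], [0.763, 0.254, 0.03]]
```

View pics/s2.png

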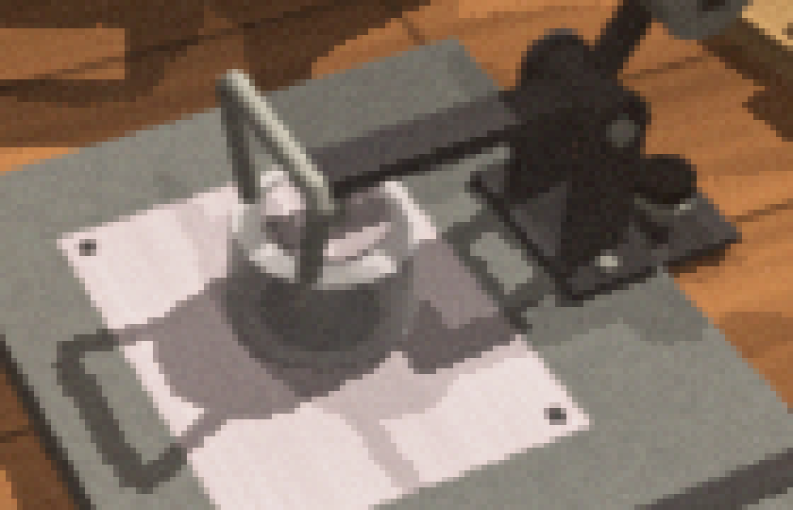

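View pics/t2.png

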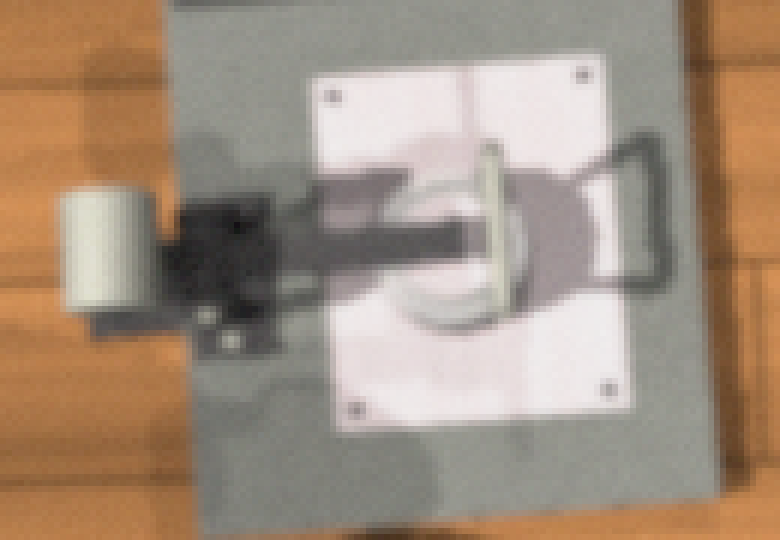

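The s2 and t2 crops show the handle bar clearly. In the scene crop it runs from (232,78) to (318,195), and in the top crop from (492,148) to (500,312). The bar middle is at about (0.533, 0.041, 0.156), which agrees with the given 155 mm. The yaw is about 0.053. I'll start moving.

>>> {"method": "apply_moves", "body": {"steps": [0,0,-0.4,0,0,-0.81,80,0,0,-0.4,0,0,-0.81,60,0,0,-0.4,0,0,-0.81,60,0,0,0,0,0,-0.81,60,-0.46,-0.77,0,0,0,0,60,-0.46,-0.77,0,0,0,0,60,-0.46,-0.77,0,0,0,0,60,-0.46,-0.77,0,0,0,0,60,-0.46,-0.77,0,0,0,0,60,-0.46,-0.77,0,0,0,0,60,-0.46,-0.77,0,0,0,0,60,-0.46,-0.77,0,0,0,0,60], "grip_force": 25}}

```text
t: 2.2
tool_pos: [0.2898, 0.3959, 0.2548]
orientation: [-0.084, 3.14, 0.0]
force: [0.2, -0.0, -0.4]
opening: 0.0558
gripper_force: 0.0
```

>>> {"method": "apply_moves", "body": {"steps": [-0.46,-0.77,0,0,0,0,60,-0.46,-0.77,0,0,0,0,60,-0.46,-0.77,0,0,0,0,60,-0.46,-0.77,0,0,0,0,60,-0.46,-0.77,0,0,0,0,60,-0.46,-0.77,0,0,0,0,60,-0.46,-0.77,0,0,0,0,60,-0.46,-0.77,0,0,0,0,60,-0.46,-0.77,0,0,0,0,60,-0.46,-0.77,0,0,0,0,60,-0.46,-0.77,0,0,0,0,60,-0.46,-0.77,0,0,0,0,60]}}

```text
t: 3.2
tool_pos: [0.4701, 0.1278, 0.2548]
orientation: [-0.084, 3.14, 0.0]
force: [-0.4, 0.1, 0.0]
opening: 0.0554
gripper_force: 0.0
```

```bash
python3 - <<'E'
from h import *
s,R=st()
d=np.array([.533,.041,.137])-s["tool_pos"];print(np.round(R.T@d/.03,2))
E
```

```text
t 3.2 tcp [0.4701 0.1278 0.2548] gp [0.4701 0.1278 0.2736] F [-0.4  0.1  0. ] op 0.0554 gf 0.0
R [[-0.999, -0.053, 0.0], [-0.053, 0.999, 0.0], [-0.0, 0.0, -1.0]] q [ 0.16 -0.19  1.74  0.    1.59 -1.46]
[-1.94 -3.    3.93]
```

>>> {"method": "apply_moves", "body": {"steps": [-0.485,-0.75,0,0,0,0,60,-0.485,-0.75,0,0,0,0,60,-0.485,-0.75,0,0,0,0,60,-0.485,-0.75,0,0,0,0,60,0,0,0.6,0,0,0,60,0,0,0.6,0,0,0,60,0,0,0.6,0,0,0,60,0,0,0.6,0,0,0,60,0,0,0.6,0,0,0,60,0,0,0.6,0,0,0,60,0,0,0.33,0,0,0,60,0,0,0,0,0,0,60]}}

```text
t: 4.2
tool_pos: [0.5306, 0.0424, 0.134]
orientation: [0.084, -3.136, -0.0]
force: [-0.2, 0.6, -0.0]
opening: 0.0556
gripper_force: 0.0
```

```bash
python3 - <<'E'
from h import *
st()
im=eyes.read_camera("scene"); im=cv2.cvtColor(im,4)
im2=cv2.cvtColor(eyes.read_camera("top"),4)
cv2.imwrite("pics/g.png",np.hstack([cv2.resize(im[120:240,220:350],(390,360),interpolation=3),cv2.resize(im2[120:240,190:320],(390,360),interpolation=3)]))
E
```

```text
t 4.2 tcp [0.5306 0.0424 0.134 ] gp [0.5306 0.0424 0.1528] F [-0.2  0.6 -0. ] op 0.0556 gf 0.0
R [[-0.999, -0.053, -0.004], [-0.053, 0.999, 0.0], [0.004, 0.0, -1.0]] q [-0.02  0.01  1.77  0.    1.37 -1.64]
```

View pics/g.png

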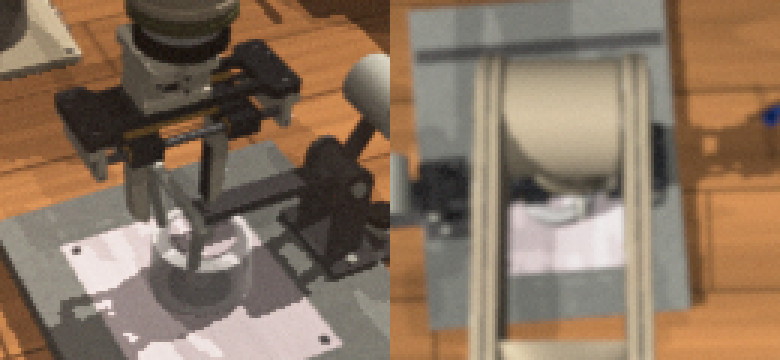

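The fingers straddle the bar, one on each side of it in the left half at about (165,190). I'll close now.

>>> {"method": "apply_moves", "body": {"steps": [0,0,0,0,0,0,25,0,0,0,0,0,0,10,0,0,0,0,0,0,0,0,0,0,0,0,0,0,0,0,0,0,0,0,0,0,0,0,0,0,0,0], "grip_force": 30}}

```text
t: 4.8
tool_pos: [0.5325, 0.0423, 0.137]
orientation: [-0.084, 3.14, -0.0]
force: [-0.3, 0.7, -0.3]
opening: 0.0204
gripper_force: 0.0
```

>>> {"method": "apply_moves", "body": {"steps": [0,0,0,0,0,0,0,0,0,0,0,0,0,0,0,0,0,0,0,0,0,0,0,0,0,0,0,0]}}

```text
t: 5.13
tool_pos: [0.5325, 0.0406, 0.1369]
orientation: [-0.083, 3.14, -0.004]
force: [1.3, -8.1, -0.0]
opening: 0.0112
gripper_force: 30.0
```

```bash
python3 - <<'E'
import numpy as np
r=np.hypot(.17,.035);p0=np.arctan2(.035,.17)
def rows(t):
    p=p0+np.array(t);return np.round(np.c_[-np.diff(np.cos(p))*r/.03,-np.diff(np.sin(p))*r/.03],3).tolist()
t=[0,.02,.05,.09,.14,.19,.25,.31,.37,.43,.49,.54,.58];print(rows(t))
t=list(.58+.06*np.arange(0,13));print(rows(t))
t=list(1.30+.023*np.arange(0,32));print(rows(t))
E
```

```text
[[0.024, -0.113], [0.041, -0.169], [0.062, -0.223], [0.09, -0.275], [0.104, -0.27], [0.142, -0.316], [0.161, -0.307], [0.179, -0.297], [0.197, -0.286], [0.214, -0.274], [0.19, -0.218], [0.16, -0.167]]
[[0.252, -0.239], [0.266, -0.223], [0.279, -0.207], [0.291, -0.19], [0.302, -0.172], [0.311, -0.153], [0.32, -0.134], [0.327, -0.115], [0.334, -0.095], [0.339, -0.075], [0.343, -0.055], [0.345, -0.034]]
[[0.133, -0.007], [0.133, -0.004], [0.133, -0.001], [0.133, 0.002], [0.133, 0.005], [0.133, 0.008], [0.133, 0.011], [0.132, 0.014], [0.132, 0.017], [0.132, 0.02], [0.131, 0.023], [0.13, 0.026], [0.13, 0.029], [0.129, 0.032], [0.128, 0.035], [0.128, 0.038], [0.127, 0.041], [0.126, 0.044], [0.125, 0.047], [0.124, 0.049], [0.122, 0.052], [0.121, 0.055], [0.12, 0.058], [0.118, 0.061], [0.117, 0.063], [0.116, 0.066], [0.114, 0.069], [0.112, 0.071], [0.111, 0.074], [0.109, 0.076], [0.107, 0.079]]
```

>>> {"method": "apply_moves", "body": {"steps": [0,-0.026,-0.113,0,0,0,0,0,0.041,-0.169,0,0,0,0,0,0.062,-0.223,0,0,0,0,0,0.09,-0.275,0,0,0,0,0,0.104,-0.27,0,0,0,0,0,0.142,-0.316,0,0,0,0,0,0.161,-0.307,0,0,0,0,0,0.179,-0.297,0,0,0,0,0,0.197,-0.286,0,0,0,0,0,0.214,-0.274,0,0,0,0,0,0.19,-0.218,0,0,0,0,0,0.16,-0.167,0,0,0,0]}}

```text
t: 6.13
tool_pos: [0.5302, 0.086, 0.2257]
orientation: [-0.082, 3.14, -0.006]
force: [-0.5, -10.3, 3.9]
opening: 0.011
gripper_force: 30.0
```

```bash
python3 - <<'E'
from h import *
s,R=st()
E
```

```text
t 6.13 tcp [0.5302 0.086  0.2257] gp [0.5302 0.0861 0.2445] F [ -0.5 -10.3   3.9] op 0.011 gf 30.0
R [[-0.999, -0.052, 0.001], [-0.052, 0.999, -0.004], [-0.001, -0.004, -1.0]] q [ 0.07 -0.04  1.65 -0.    1.53 -1.56]
```

>>> {"method": "apply_moves", "body": {"steps": [0,0.225,-0.264,0,0,0,0,0,0.24,-0.25,0,0,0,0,0,0.279,-0.207,0,0,0,0,0,0.291,-0.19,0,0,0,0,0,0.302,-0.172,0,0,0,0,0,0.311,-0.153,0,0,0,0,0,0.32,-0.134,0,0,0,0,0,0.327,-0.115,0,0,0,0]}}

```text
t: 6.8
tool_pos: [0.5267, 0.1565, 0.2706]
orientation: [-0.083, 3.138, -0.001]
force: [1.2, -4.1, 3.7]
opening: 0.0115
gripper_force: 30.0
```

```bash
python3 - <<'E'
from h import *
s,R=st()
eyes.read_camera("top")
im=cv2.cvtColor(eyes.read_camera("scene"),4)
for n in("guard_hinge","weight"): print(n,[(np.round(d["xy"]).tolist(),round(d["conf"],2)) for d in eyes.place_of("scene",n)[:3]])
B=proj("scene",np.array([.521,.273,.045]));print(B)
cv2.imwrite("pics/b.png",cv2.resize(im[120:240,300:440],(784,672-72),interpolation=3))
E
```

```text
t 6.8 tcp [0.5267 0.1565 0.2706] gp [0.5266 0.1565 0.2894] F [ 1.2 -4.1  3.7] op 0.0115 gf 30.0
R [[-0.999, -0.053, 0.002], [-0.053, 0.999, -0.001], [-0.002, -0.001, -1.0]] q [ 0.2  -0.02  1.55 -0.    1.61 -1.43]
guard_hinge [([330.0, 174.0], 0.7)]
weight [([355.0, 170.0], 0.59), ([160.0, 234.0], 0.15)]
[346.56732974 189.76477354]
```

View pics/b.png

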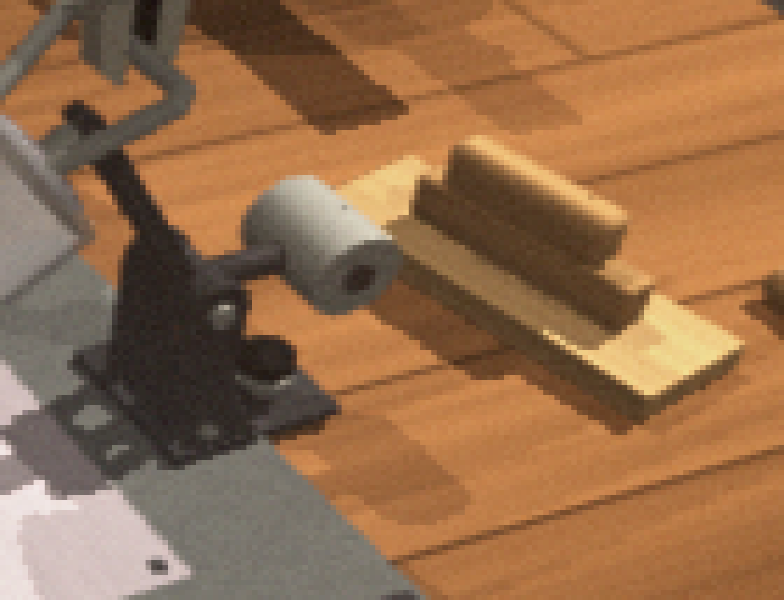

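The buffer's dark top is at crop (268,350), px (348,190), so its height is about 45 mm. The weight's centre is at about px (357,169). From these I can estimate the stop angle.

```bash
python3 - <<'E'
from h import *
H=np.array([.5236,.2105,.12]);u=np.array([-.053,.9986,0])
for a in np.arange(-.5,.31,.1): print(round(a,1),np.round(proj("scene",H+.08*(u*np.cos(a)+[0,0,np.sin(a)])),1))
for z in(.035,.045,.055):print(z,np.round(proj("scene",H*[1,1,0]+u*.062+[0,0,z]),1))
print("initial:",[(round(a,1),np.round(proj("scene",H+.08*(u*np.cos(a)+[0,0,np.sin(a)])),1).tolist()) for a in (.7,.8,.9,1.,1.1)])
E
```

```text
-0.5 [350.5 179.5]
-0.4 [351.9 177.2]
-0.3 [353.2 175. ]
-0.2 [354.2 172.7]
-0.1 [355.  170.4]
-0.0 [355.6 168.2]
0.1 [355.9 166. ]
0.2 [356.  163.9]
0.3 [355.9 161.9]
0.035 [345.8 192.2]
0.045 [346.3 189.7]
0.055 [346.8 187.1]
initial: [(0.7, [353.0, 155.3]), (0.8, [351.7, 154.0]), (0.9, [350.1, 153.0]), (1.0, [348.4, 152.2]), (1.1, [346.4, 151.7])]
```

```bash
python3 - <<'E'
import numpy as np
r=np.hypot(.17,.035);p0=np.arctan2(.035,.17)
def rows(t):
    p=p0+np.array(t);return np.round(np.c_[-np.diff(np.cos(p))*r/.03,-np.diff(np.sin(p))*r/.03],3).tolist()
print(rows(1.06+.045*np.arange(9)))
E
```

```text
[[0.25, -0.073], [0.253, -0.062], [0.255, -0.051], [0.257, -0.039], [0.259, -0.027], [0.26, -0.016], [0.26, -0.004], [0.26, 0.008]]
```

>>> {"method": "apply_moves", "body": {"steps": [0,0.25,-0.09,0,0,0,0,0,0.253,-0.075,0,0,0,0,0,0.255,-0.051,0,0,0,0,0,0.257,-0.039,0,0,0,0,0,0.259,-0.027,0,0,0,0,0,0.26,-0.016,0,0,0,0,0,0.2,0,0,0,0,0,0,0.15,0.004,0,0,0,0,0,0.1,0.003,0,0,0,0]}}

```text
t: 7.75
tool_pos: [0.5235, 0.2173, 0.2774]
orientation: [-0.085, 3.139, 0.001]
force: [6.3, 1.0, 2.2]
opening: 0.0112
gripper_force: 30.0
```

>>> {"method": "apply_moves", "body": {"steps": [0,0,0,0,0,0,0]}}

```text
t: 7.83
tool_pos: [0.5234, 0.2176, 0.2773]
orientation: [-0.086, 3.139, 0.002]
force: [6.7, 1.6, 1.2]
opening: 0.0113
gripper_force: 30.0
```

>>> {"method": "apply_moves", "body": {"steps": [-0.04,0.07,0.003,0,0,0,0,0,0.07,0.003,0,0,0,0,0,0,0,0,0,0,0]}}

```text
t: 8.08
tool_pos: [0.5234, 0.2212, 0.277]
orientation: [0.086, -3.139, -0.001]
force: [-1.2, 1.2, 3.5]
opening: 0.011
gripper_force: 30.0
```

>>> {"method": "apply_moves", "body": {"steps": [0,0.07,0.005,0,0,0,0,0,0.07,0.006,0,0,0,0,0,0,0,0,0,0,0]}}

```text
t: 8.33
tool_pos: [0.5232, 0.2249, 0.2766]
orientation: [0.085, -3.139, -0.0]
force: [-2.9, 0.9, 3.5]
opening: 0.0109
gripper_force: 30.0
```

>>> {"method": "apply_moves", "body": {"steps": [0,0.07,0.008,0,0,0,0,0,0.07,0.009,0,0,0,0,0,0,0,0,0,0,0]}}

```text
t: 8.58
tool_pos: [0.5231, 0.2289, 0.2761]
orientation: [0.084, -3.139, -0.0]
force: [-5.6, 1.2, 2.6]
opening: 0.011
gripper_force: 30.0
```

>>> {"method": "apply_moves", "body": {"steps": [0.03,0.07,0.01,0,0,0,0,0.01,0.07,0.011,0,0,0,0,0,0,0,0,0,0,0]}}

```text
t: 8.83
tool_pos: [0.5228, 0.2329, 0.2756]
orientation: [-0.084, 3.139, 0.0]
force: [2.9, 1.6, -0.7]
opening: 0.0109
gripper_force: 30.0
```

>>> {"method": "apply_moves", "body": {"steps": [0,0.07,0.012,0,0,0,0,0,0.07,0.013,0,0,0,0,0,0,0,0,0,0,0]}}

```text
t: 9.08
tool_pos: [0.5225, 0.2372, 0.275]
orientation: [-0.084, 3.139, 0.001]
force: [5.6, 0.1, -1.4]
opening: 0.011
gripper_force: 30.0
```

>>> {"method": "apply_moves", "body": {"steps": [-0.03,0.06,0.012,0,0,0,0,0,0.06,0.013,0,0,0,0,0,0,0,0,0,0,0]}}

```text
t: 9.33
tool_pos: [0.5224, 0.241, 0.2742]
orientation: [0.085, -3.14, -0.001]
force: [-0.5, 1.4, 1.0]
opening: 0.011
gripper_force: 30.0
```

>>> {"method": "apply_moves", "body": {"steps": [0.01,0.06,0.014,0,0,0,0,0,0.06,0.015,0,0,0,0,0,0,0,0,0,0,0]}}

```text
t: 9.58
tool_pos: [0.5222, 0.2445, 0.2734]
orientation: [-0.084, 3.14, 0.001]
force: [1.7, 1.5, 0.2]
opening: 0.011
gripper_force: 30.0
```

>>> {"method": "apply_moves", "body": {"steps": [0,0.06,0.015,0,0,0,0,0,0.06,0.016,0,0,0,0,0,0,0,0,0,0,0]}}

```text
t: 9.83
tool_pos: [0.522, 0.2481, 0.2726]
orientation: [-0.084, 3.14, 0.001]
force: [1.3, 1.8, 1.5]
opening: 0.0112
gripper_force: 30.0
```

>>> {"method": "apply_moves", "body": {"steps": [0,0.06,0.017,0,0,0,0,0,0.06,0.018,0,0,0,0,0,0,0,0,0,0,0]}}

```text
t: 10.08
tool_pos: [0.5218, 0.2517, 0.2715]
orientation: [-0.084, 3.14, 0.001]
force: [2.3, 2.6, 1.4]
opening: 0.0111
gripper_force: 30.0
```

>>> {"method": "apply_moves", "body": {"steps": [0,0.06,0.018,0,0,0,0,0,0.06,0.019,0,0,0,0,0,0,0,0,0,0,0]}}

```text
t: 10.33
tool_pos: [0.5217, 0.2554, 0.2704]
orientation: [-0.085, 3.14, 0.001]
force: [1.2, 2.9, 2.5]
opening: 0.0111
gripper_force: 30.0
```

>>> {"method": "apply_moves", "body": {"steps": [0,0.06,0.019,0,0,0,0,0,0.06,0.02,0,0,0,0,0,0,0,0,0,0,0]}}

```text
t: 10.58
tool_pos: [0.5215, 0.259, 0.2693]
orientation: [-0.084, 3.14, 0.001]
force: [2.1, 3.6, 3.8]
opening: 0.0112
gripper_force: 30.0
```

>>> {"method": "apply_moves", "body": {"steps": [0,0.06,0.01,0,0,0,0,0,0.06,0.012,0,0,0,0,0,0,0,0,0,0,0]}}

```text
t: 10.83
tool_pos: [0.5212, 0.2623, 0.2682]
orientation: [0.084, -3.14, -0.0]
force: [3.0, 2.4, 2.2]
opening: 0.0113
gripper_force: 30.0
```

>>> {"method": "apply_moves", "body": {"steps": [0,0.06,0.018,0,0,0,0,0,0.06,0.018,0,0,0,0,0,0,0,0,0,0,0]}}

```text
t: 11.08
tool_pos: [0.521, 0.2658, 0.267]
orientation: [0.084, -3.14, 0.0]
force: [3.7, 2.2, 0.5]
opening: 0.011
gripper_force: 30.0
```

>>> {"method": "apply_moves", "body": {"steps": [-0.02,0.06,0.02,0,0,0,0,0,0.06,0.021,0,0,0,0,0,0,0,0,0,0,0]}}

```text
t: 11.33
tool_pos: [0.521, 0.2688, 0.2659]
orientation: [0.084, -3.139, 0.002]
force: [-1.6, -2.6, 1.4]
opening: 0.0108
gripper_force: 30.0
```

>>> {"method": "apply_moves", "body": {"steps": [0,-0.04,-0.014,0,0,0,0,0,0,0,0,0,0,0,0,0,0,0,0,0,0]}}

```text
t: 11.58
tool_pos: [0.521, 0.268, 0.2662]
orientation: [0.084, -3.139, 0.0]
force: [-2.1, 0.3, -1.8]
opening: 0.0111
gripper_force: 30.0
```

>>> {"method": "apply_moves", "body": {"steps": [0,0,0,0,0,0,16,0,0,0,0,0,0,20,0,0,0,0,0,0,25,0,0,0,0,0,0,30,0,0,0,0,0,0,36,0,0,0,0,0,0,40,0,0,0,0,0,0,40]}}

```text
t: 12.17
tool_pos: [0.5215, 0.2681, 0.2667]
orientation: [-0.084, 3.14, 0.0]
force: [-0.1, 0.6, -0.6]
opening: 0.0365
gripper_force: 0.0
```

```bash
python3 - <<'E'
from h import *
st()
im=cv2.cvtColor(eyes.read_camera("scene"),4)
eyes.read_camera("top")
for n in("pin_hole","router_top","guard_handle","pin","pin_collar","rack"):
    for c in("scene","top"): print(n,c,[(np.round(d["xy"],1).tolist(),round(d["conf"],2)) for d in eyes.place_of(c,n)[:3]])
cv2.imwrite("pics/o.png",cv2.resize(im[70:270,120:400],(784,560),interpolation=3))
E
```

```text
t 12.17 tcp [0.5215 0.2681 0.2667] gp [0.5215 0.2681 0.2855] F [-0.1  0.6 -0.6] op 0.0365 gf 0.0
R [[-0.999, -0.053, 0.0], [-0.053, 0.999, 0.0], [-0.0, 0.0, -1.0]] q [ 0.39  0.08  1.46  0.    1.61 -1.24]
pin_hole scene [([268.1, 211.3], 0.62), ([361.0, 116.0], 0.29), ([331.7, 174.4], 0.19)]
pin_hole top [([252.0, 189.0], 0.92)]
router_top scene [([283.3, 222.0], 0.63)]
router_top top [([248.9, 186.1], 0.93)]
guard_handle scene [([363.2, 118.4], 0.95), ([268.9, 213.9], 0.56)]
guard_handle top [([174.8, 179.3], 0.62), ([336.9, 167.5], 0.52)]
pin scene [([138.3, 283.9], 0.6), ([201.9, 274.4], 0.58), ([170.0, 268.8], 0.49)]
pin top [([316.4, 160.0], 0.59), ([335.5, 166.8], 0.59), ([358.6, 165.5], 0.51)]
pin_collar scene [([170.3, 264.0], 0.54), ([136.7, 279.5], 0.45), ([203.0, 268.2], 0.44)]
pin_collar top [([335.6, 166.8], 0.5), ([316.7, 161.0], 0.46), ([360.7, 164.9], 0.44)]
rack scene [([165.1, 254.6], 0.7), ([330.8, 172.5], 0.2)]
rack top [([337.5, 183.4], 0.56)]
```

View pics/o.png

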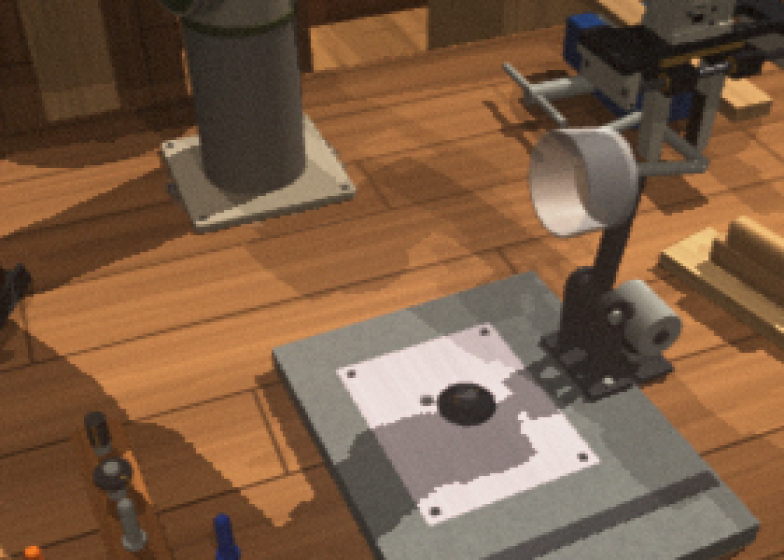

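The guard stands open with its weight on the buffer. The pin hole is the small dark dot at crop (427,400), px (272.5,213), beside the cutter opening. I'll measure it by blob.

```bash
python3 - <<'E'
from h import *
for c,(x,y,w,h) in dict(scene=(255,198,50,30),top=(225,165,50,45)).items():
    im=cv2.cvtColor(eyes.read_camera(c),4);g=cv2.cvtColor(im,6)
    cv2.imwrite(f"pics/{c}3.png",im)
    z=cv2.resize(g[y:y+h,x:x+w],None,fx=4,fy=4,interpolation=3)
    for T in(70,95):
        n,l,s,ce=cv2.connectedComponentsWithStats((z<T).astype(np.uint8))
        for i in range(1,n):
            if s[i,4]>40:
                px=ce[i]/4-.375+[x,y];print(c,T,s[i,4],s[i,:4].tolist(),np.round(px,1),np.round(onplane(c,px,.03),4))
    if c=="top": Z=z
    else: Y=z
cv2.imwrite("pics/h3.png",np.hstack([cv2.resize(Y,(400,240)),cv2.resize(Z,(267,240))]))
cut=np.array([.5341,.0706]);print(proj("top",np.array([.531,.0705,.048])),proj("scene",np.array([.531,.0705,.048])))
E
```

```text
scene 70 3504 [88, 36, 80, 60] [286.2 214.5] [0.5343 0.072  0.03  ]
scene 95 3968 [84, 36, 84, 60] [286.2 214.2] [0.5331 0.0727 0.03  ]
scene 95 64 [64, 56, 12, 8] [272.  212.8] [0.5132 0.0377 0.03  ]
top 70 2240 [56, 44, 56, 56] [245.4 182.5] [0.5338 0.0697 0.03  ]
top 95 400 [192, 0, 8, 68] [273.7 171.6] [ 0.5716 -0.0363  0.03  ]
top 95 2608 [56, 40, 56, 60] [245.5 182.1] [0.535  0.0695 0.03  ]
[245.00253868 182.66377745] [285.47557846 209.32714894]
```

View pics/h3.png

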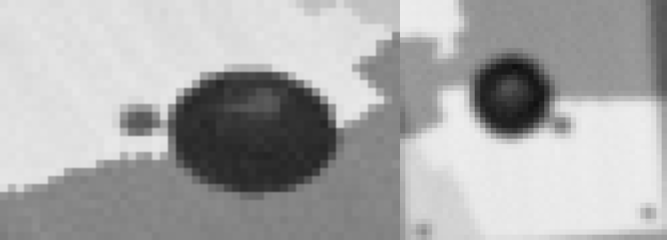

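The left half shows the hole at (138,121) and the right half at (562,124), both beside the cutter opening. Next I'll refine the hole and measure the pin.

```bash
python3 - <<'E'
from h import *
A={c:cv2.imread(f"pics/{c}3.png") for c in("scene","top")}
for c,(u,v,r) in dict(scene=(272,212.8,3),top=(255.3,188.2,2)).items():
    g=cv2.cvtColor(A[c],6).astype(float);u0,v0=round(u),round(v)
    p=g[v0-r:v0+r+1,u0-r:u0+r+1];print(p.astype(int).tolist()) if c=="top" else 0
    w=np.clip(np.median(p)-15-p,0,None);yy,xx=np.mgrid[v0-r:v0+r+1,u0-r:u0+r+1]
    px=((w*xx).sum()/w.sum(),(w*yy).sum()/w.sum());print(c,np.round(px,2),np.round(onplane(c,px,.03),4))
a=cv2.resize(A["scene"][235:290,135:215],(400*80//80,275),interpolation=3);b=cv2.resize(A["top"][145:215,305:375],(275,275),interpolation=3)
a=cv2.resize(A["scene"][235:290,135:215],(640,440),interpolation=3);
cv2.imwrite("pics/p.png",np.hstack([cv2.resize(A["scene"][236:286,145:205],(480,400),interpolation=3),cv2.resize(A["top"][150:200,320:360],(320,400),interpolation=3)]))
E
```

```text
scene [272.13 212.68] [0.5131 0.0381 0.03  ]
[[150, 182, 194, 207, 225], [144, 142, 142, 170, 211], [159, 126, 120, 150, 200], [190, 156, 150, 176, 213], [222, 208, 201, 211, 225]]
top [254.32 187.66] [0.5135 0.0372 0.03  ]
```

View pics/p.png

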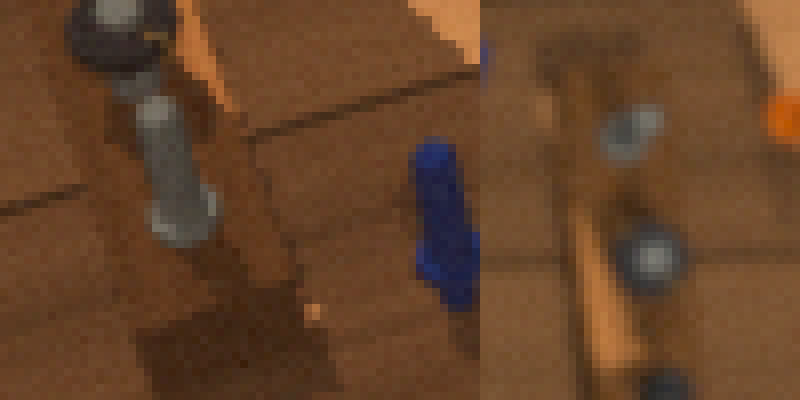

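The crop shows a steel pin with its collar in the rack's end hole. Its top is at (156,108) in the left half and (648,122) in the right half, and its collar at (185,215) and (624,140). The blue look-alike stands outside the rack, so this steel one is the right one.

```bash
python3 - <<'E'
from h import *
s_=lambda x,y:(145+x/8-.44,236+y/8-.44); t_=lambda x,y:(320+(x-480)/8-.44,150+y/8-.44)
for n,c,p,z in(("top","scene",s_(156,106),.087),("col","scene",s_(185,215),.038),("top","top",t_(650,120),.087),("col","top",t_(624,140),.038)):
    print(n,c,np.round(p,1),np.round(onplane(c,p,z),4))
print(tri(s_(156,106),t_(650,120)),tri(s_(185,215),t_(624,140)))
s,R=st()
E
```

```text
top scene [164.1 248.8] [ 0.5794 -0.2692  0.087 ]
col scene [167.7 262.4] [ 0.5822 -0.2695  0.038 ]
top top [340.8 164.6] [ 0.5814 -0.2731  0.087 ]
col top [337.6 167.1] [ 0.5803 -0.2718  0.038 ]
(array([ 0.58122354, -0.27078493,  0.08981567]), [array([-0.7,  0. ]), array([-0.5, -0.1])]) (array([ 0.58075944, -0.27077147,  0.03674069]), [array([-0.6,  0. ]), array([-0.4, -0.1])])
t 12.97 tcp [0.5215 0.2681 0.2666] gp [0.5215 0.2681 0.2854] F [ 0.1  0.1 -0.6] op 0.0373 gf 0.0
R [[-0.999, -0.053, -0.0], [-0.053, 0.999, 0.0], [0.0, 0.0, -1.0]] q [ 0.39  0.08  1.46  0.    1.61 -1.24]
```

>>> {"method": "apply_moves", "body": {"steps": [0,0,-0.5,0,0,0,40,0,0,-1,0,0,0,40,0,0,-1,0,0,0,40,0,0,-0.5,0,0,0,40,-0.05,-0.9,0,0,0,0,43,-0.05,-0.9,0,0,0,0,43,-0.05,-0.9,0,0,0,0,43,-0.05,-0.9,0,0,0,0,43,-0.05,-0.9,0,0,0,0,43,-0.05,-0.9,0,0,0,0,43,-0.05,-0.9,0,0,0,0,43,-0.05,-0.9,0,0,0,0,43]}}

```text
t: 13.97
tool_pos: [0.545, 0.0517, 0.3568]
orientation: [-0.084, 3.14, 0.0]
force: [0.7, -0.5, -0.3]
opening: 0.04
gripper_force: 0.0
```

>>> {"method": "apply_moves", "body": {"steps": [-0.05,-0.9,0,0,0,0,43,-0.05,-0.9,0,0,0,0,43,-0.05,-0.9,0,0,0,0,43,-0.05,-0.9,0,0,0,0,43,-0.05,-0.9,0.6,0,0,0,43,-0.05,-0.9,0.6,0,0,0,43,-0.05,-0.9,0.6,0,0,0,43,-0.05,-0.9,0.6,0,0,0,43,-0.05,-0.9,0.6,0,0,0,43,-0.05,-0.9,0.6,0,0,0,43,-0.05,-0.9,0.4,0,0,0,43,-0.05,-0.9,0.4,0,0,0,43]}}

```text
t: 14.97
tool_pos: [0.5799, -0.2707, 0.2233]
orientation: [0.084, -3.14, -0.001]
force: [0.1, -0.2, -0.2]
opening: 0.0398
gripper_force: 0.0
```

```bash
python3 - <<'E'
from h import *
s,R=st()
d=np.array([.581,-.271,.048])-s["tool_pos"];print(np.round(R.T@d/.03,2))
eyes.read_camera("scene");print([(np.round(d["xy"],1).tolist(),round(d["conf"],2)) for d in eyes.place_of("scene","guard_handle")[:2]])
E
```

```text
t 14.97 tcp [ 0.5799 -0.2707  0.2233] gp [ 0.5799 -0.2707  0.2421] F [ 0.1 -0.2 -0.2] op 0.0398 gf 0.0
R [[-0.999, -0.053, -0.001], [-0.053, 0.999, 0.001], [0.001, 0.001, -1.0]] q [-0.52  0.24  1.36  0.    1.55 -2.14]
[-0.04 -0.01  5.84]
[([361.1, 118.9], 0.9)]
```

>>> {"method": "apply_moves", "body": {"steps": [-0.04,0,0.9,0,0,0,43,0,0,0.9,0,0,0,43,0,0,0.9,0,0,0,43,0,0,0.9,0,0,0,43,0,0,0.6,0,0,0,43,0,0,0.5,0,0,0,43,0,0,0.4,0,0,0,43,0,0,0.4,0,0,0,43,0,0,0.34,0,0,0,43,0,0,0,0,0,0,30,0,0,0,0,0,0,20,0,0,0,0,0,0,10], "grip_force": 20}}

```text
t: 16.07
tool_pos: [0.5822, -0.2698, 0.0505]
orientation: [-0.084, 3.139, -0.001]
force: [-0.3, -0.6, 0.9]
opening: 0.0245
gripper_force: 0.0
```

>>> {"method": "apply_moves", "body": {"steps": [0,0,0,0,0,0,0,0,0,0,0,0,0,0,0,0,0,0,0,0,0,0,0,0,0,0,0,0,0,0,0,0,0,0,0]}}

```text
t: 16.48
tool_pos: [0.5823, -0.27, 0.0507]
orientation: [-0.084, 3.139, -0.002]
force: [-0.2, -0.6, 5.2]
opening: 0.0134
gripper_force: 20.0
```

>>> {"method": "apply_moves", "body": {"steps": [0,0,-0.2,0,0,0,0,0,0,-0.4,0,0,0,0,0,0,-0.6,0,0,0,0,0,0,-0.8,0,0,0,0,0,0,-0.9,0,0,0,0,0,0,-0.6,0,0,0,0,0,0,0,0,0,0,0], "grip_force": 30}}

```text
t: 17.07
tool_pos: [0.5837, -0.2706, 0.1598]
orientation: [-0.084, 3.134, -0.005]
force: [-0.4, -0.2, 0.5]
opening: 0.0133
gripper_force: 30.0
```

>>> {"method": "apply_moves", "body": {"steps": [0,0,0,0,0,1,0,0,0,0,0,0,1,0,0,0,0,0,0,1,0,0,0,0,0,0,1,0,0,0,0,0,0,1,0,0,0,0,0,0,1,0,0,0,0,0,0,1,0,0,0,0,0,0,1,0,0,0,0,0,0,1,0,0,0,0,0,0,1,0,0,0,0,0,0,1,0,0,0,0,0,0,1,0]}}

```text
t: 18.07
tool_pos: [0.5806, -0.2689, 0.1525]
orientation: [-1.783, -2.583, 0.0]
force: [-0.3, -0.7, -0.9]
opening: 0.0129
gripper_force: 30.0
```

>>> {"method": "apply_moves", "body": {"steps": [0,0,0,0,0,1,0,0,0,0,0,0,1,0,0,0,0,0,0,1,0,0,0,0,0,0,0,0]}}

```text
t: 18.4
tool_pos: [0.5807, -0.2689, 0.1526]
orientation: [-2.165, -2.273, 0.001]
force: [-0.5, 0.8, 0.2]
opening: 0.0131
gripper_force: 30.0
```

```bash
python3 - <<'E'
from h import *
s,R=st()
d=np.array([.5133,.0378,.15])-s["tool_pos"];print(np.round(R.T@d/.03,2))
print(R.T@[0.,0,-1])
E
```

```text
t 18.4 tcp [ 0.5807 -0.2689  0.1526] gp [ 0.5807 -0.269   0.1714] F [-0.5  0.8  0.2] op 0.0131 gf 30.0
R [[-0.049, 0.999, -0.002], [0.999, 0.049, 0.001], [0.001, -0.002, -1.0]] q [-0.51  0.28  1.44  0.    1.42 -0.56]
[10.32 -1.75  0.11]
[-0.00149236  0.0022016   0.99999646]
```

>>> {"method": "apply_moves", "body": {"steps": [0.6,-0.1,0,0,0,0,0,0.9,-0.16,0,0,0,0,0,0.92,-0.16,0,0,0,0,0,0.95,-0.16,0,0,0,0,0,0.95,-0.16,0,0,0,0,0,0.95,-0.16,0,0,0,0,0,0.95,-0.16,0,0,0,0,0,0.95,-0.16,0,0,0,0,0,0.95,-0.16,0,0,0,0,0,0.9,-0.15,0,0,0,0,0,0.8,-0.13,0,0,0,0,0,0.5,-0.09,0,0,0,0,0]}}

```text
t: 19.4
tool_pos: [0.5112, 0.0392, 0.1535]
orientation: [-2.154, -2.285, 0.001]
force: [0.0, -0.6, -0.8]
opening: 0.0135
gripper_force: 30.0
```

>>> {"method": "apply_moves", "body": {"steps": [0,0,0.8,0,0,0,0,0,0,0.6,0,0,0,0,0,0,0.4,0,0,0,0,0,0,0,0,0,0,0]}}

```text
t: 19.73
tool_pos: [0.5097, 0.037, 0.0966]
orientation: [-2.155, -2.279, 0.007]
force: [-1.2, -0.3, -0.8]
opening: 0.0133
gripper_force: 30.0
```

```bash
python3 - <<'E'
from h import *
s,R=st()
d=np.array([.5133,.0378,.0467])-s["tool_pos"];print(np.round(R.T@d/.03,2))
im=cv2.cvtColor(eyes.read_camera("scene"),4)
tc=s["tool_pos"];print("exp collar",proj("scene",tc+[0,0,-.0167]),"tip",proj("scene",tc+[0,0,-.0367]),"hole",proj("scene",np.array([.5133,.0378,.03])))
for n in("pin_collar","pin"):print(n,[(np.round(d["xy"],1).tolist(),round(d["conf"],2)) for d in eyes.place_of("scene",n)[:4]])
cv2.imwrite("pics/i.png",cv2.resize(im[170:240,225:325],(800,560),interpolation=3))
E
```

```text
t 19.73 tcp [0.5097 0.037  0.0966] gp [0.5098 0.037  0.1154] F [-1.2 -0.3 -0.8] op 0.0133 gf 30.0
R [[-0.056, 0.998, -0.006], [0.998, 0.056, 0.0], [0.001, -0.006, -1.0]] q [-0.03 -0.01  1.86 -0.    1.3  -0.08]
[0.02 0.13 1.66]
exp collar [271.56925527 199.178098  ] tip [271.44913469 204.41083566] hole [272.03681143 212.75611979]
pin_collar [([203.6, 266.7], 0.58), ([268.8, 215.0], 0.5), ([134.5, 278.1], 0.46), ([275.0, 197.6], 0.39)]
pin [([361.2, 117.9], 0.67), ([202.0, 273.5], 0.62), ([138.4, 283.4], 0.58)]
```

View pics/i.png

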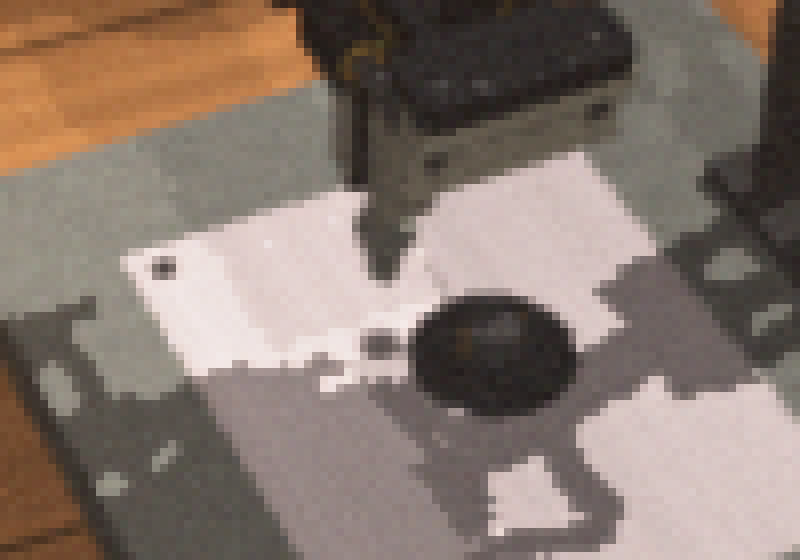

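The picture shows the held pin's tip at crop (388,278) and the hole at (380,345). The pin sits a few mm to the right, so I'll measure at sub-pixel level.

```bash
python3 - <<'E'
from h import *
im=eyes.read_camera("scene");g=cv2.cvtColor(im,7).astype(float)
s,R=st();tc=s["tool_pos"]
for v in range(195,207):
    row=g[v,266:280];w=np.clip(175-row,0,None);w[[0,1,-1,-2]]=0
    e=(tc[2]-.0167)
    print(v,row.astype(int).tolist(),round((w*np.arange(266,280)).sum()/max(w.sum(),1),2))
for z in(-.005,-.0117,-.0167,-.0367): print(z,np.round(proj("scene",tc+R[:,2]*-z),2), "y+3mm",np.round(proj("scene",tc+R[:,2]*-z+[0,.003,0]),2))
print(np.round(g[209:217,267:278]).astype(int).tolist())
E
```

```text
t 19.93 tcp [0.5133 0.0366 0.1015] gp [0.5132 0.0366 0.1203] F [-0.1  0.2 -0.8] op 0.0133 gf 30.0
R [[-0.054, 0.999, 0.001], [0.999, 0.054, -0.0], [-0.0, 0.001, -1.0]] q [-0.03 -0.01  1.86  0.    1.3  -0.08]
195 [214, 217, 215, 204, 160, 87, 73, 75, 76, 78, 79, 81, 86, 117] 273.92
196 [213, 215, 216, 185, 104, 73, 73, 79, 82, 76, 82, 131, 160, 184] 273.32
197 [223, 215, 212, 158, 88, 68, 72, 74, 72, 69, 74, 130, 188, 196] 273.2
198 [215, 214, 216, 157, 86, 69, 73, 69, 73, 71, 77, 135, 192, 198] 273.15
199 [211, 213, 213, 182, 103, 65, 70, 72, 68, 69, 82, 157, 195, 198] 273.18
200 [213, 212, 214, 214, 158, 92, 69, 72, 69, 82, 134, 191, 201, 199] 273.17
201 [218, 215, 212, 215, 211, 130, 76, 68, 74, 141, 202, 224, 203, 203] 272.95
202 [211, 214, 213, 212, 216, 127, 72, 69, 79, 155, 206, 213, 203, 201] 272.83
203 [217, 217, 216, 216, 210, 136, 73, 67, 84, 174, 213, 212, 209, 198] 272.74
204 [214, 213, 219, 217, 210, 180, 116, 86, 123, 204, 213, 213, 210, 198] 272.96
205 [211, 211, 216, 214, 216, 215, 208, 186, 206, 214, 213, 217, 210, 187] 0.0
206 [216, 211, 214, 215, 220, 215, 213, 213, 213, 217, 215, 214, 214, 211] 0.0
-0.005 [272.06 195.6 ] y+3mm [273.08 195.32]
-0.0117 [272.01 197.41] y+3mm [273.03 197.13]
-0.0167 [271.98 198.76] y+3mm [273.   198.47]
-0.0367 [271.86 204.03] y+3mm [272.86 203.75]
[[213, 214, 217, 217, 229, 229, 231, 229, 230, 234, 196], [217, 227, 230, 226, 224, 224, 230, 230, 236, 226, 121], [231, 230, 227, 196, 168, 152, 156, 195, 227, 144, 58], [231, 231, 221, 148, 106, 94, 96, 151, 220, 112, 44], [231, 232, 216, 129, 92, 88, 86, 113, 167, 81, 45], [233, 231, 231, 181, 130, 101, 119, 165, 164, 77, 40], [232, 235, 233, 230, 228, 205, 200, 202, 202, 96, 44], [223, 234, 214, 205, 210, 198, 199, 203, 201, 101, 41]]
```

>>> {"method": "apply_moves", "body": {"steps": [-0.055,0,0.2,0,0,0,0,0,0,0.3,0,0,0,0,0,0,0.2,0,0,0,0,0,0,0.15,0,0,0,0,0,0,0.1,0,0,0,0,0,0,0.1,0,0,0,0,0,0,0.1,0,0,0,0,0,0,0,0,0,0,0,0,0,0,0,0,0,0]}}

```text
t: 20.68
tool_pos: [0.5126, 0.0352, 0.0658]
orientation: [-2.161, -2.28, 0.0]
force: [0.3, 0.8, -0.8]
opening: 0.0135
gripper_force: 30.0
```

>>> {"method": "apply_moves", "body": {"steps": [0,0,0.06,0,0,0,0,0,0,0.06,0,0,0,0,0,0,0.06,0,0,0,0,0,0,0,0,0,0,0]}}

```text
t: 21.02
tool_pos: [0.5125, 0.035, 0.0602]
orientation: [2.161, 2.28, -0.001]
force: [-0.2, -2.0, -1.4]
opening: 0.0137
gripper_force: 30.0
```

>>> {"method": "apply_moves", "body": {"steps": [-0.015,0,0.07,0,0,0,0,0,0,0.07,0,0,0,0,0,0,0.07,0,0,0,0,0,0,0,0,0,0,0]}}

```text
t: 21.35
tool_pos: [0.5124, 0.0348, 0.0536]
orientation: [-2.161, -2.28, 0.0]
force: [0.2, -1.2, -1.2]
opening: 0.0137
gripper_force: 30.0
```

Sliding in freely. About 7 mm to go.

>>> {"method": "apply_moves", "body": {"steps": [-0.01,0,0.06,0,0,0,0,0,0,0.06,0,0,0,0,0,0,0.05,0,0,0,0,0,0,0,0,0,0,0]}}

```text
t: 21.68
tool_pos: [0.5124, 0.0346, 0.0487]
orientation: [-2.161, -2.28, 0.0]
force: [-1.1, 0.4, -0.4]
opening: 0.0133
gripper_force: 30.0
```

>>> {"method": "apply_moves", "body": {"steps": [0,0,0.05,0,0,0,0,0,0,0.03,0,0,0,0,0,0,0,0,0,0,0]}}

```text
t: 21.93
tool_pos: [0.5127, 0.0345, 0.0467]
orientation: [2.161, 2.28, 0.0]
force: [-0.5, -0.0, -1.6]
opening: 0.0132
gripper_force: 30.0
```

>>> {"method": "apply_moves", "body": {"steps": [0,0,0.04,0,0,0,0,0,0,0.03,0,0,0,0,0,0,0,0,0,0,0]}}

```text
t: 22.18
tool_pos: [0.513, 0.0345, 0.0466]
orientation: [2.161, 2.28, 0.0]
force: [-8.7, 0.7, 17.4]
opening: 0.0135
gripper_force: 30.0
```

>>> {"method": "apply_moves", "body": {"steps": [0,0,-0.07,0,0,0,0,0,0,0,0,0,0,18,0,0,0,0,0,0,25,0,0,0,0,0,0,35,0,0,0,0,0,0,35,0,0,0,0,0,0,35]}}

```text
t: 22.68
tool_pos: [0.5126, 0.0344, 0.0465]
orientation: [-2.161, -2.28, 0.0]
force: [0.5, -0.2, 0.7]
opening: 0.0318
gripper_force: 0.0
```

>>> {"method": "apply_moves", "body": {"steps": [0,0,-0.3,0,0,0,35,0,0,-0.6,0,0,0,35,0,0,-0.8,0,0,0,35,0,0,-0.8,0,0,0,35,0,0,-0.8,0,0,0,35,-0.5,0,-0.5,0,0,0,35,-0.8,0,0,0,0,0,35,-0.8,0,0,0,0,0,35,-0.8,0,0,0,0,0,35,-0.8,0,0,0,0,0,35,-0.5,0,0,0,0,0,35,0,0,0,0,0,0,35]}}

```text
t: 23.68
tool_pos: [0.5195, -0.0941, 0.1615]
orientation: [2.163, 2.276, -0.001]
force: [0.2, 0.2, -0.3]
opening: 0.0326
gripper_force: 0.0
```

```bash
python3 - <<'E'
from h import *
st()
im=cv2.cvtColor(eyes.read_camera("scene"),4);eyes.read_camera("top")
for c in("scene","top"):
  for n in("pin_collar","guard_handle"):print(c,n,[(np.round(d["xy"],1).tolist(),round(d["conf"],2)) for d in eyes.place_of(c,n)[:4]])
for z in(.03,.035,.083):print(z,proj("scene",np.array([.5133,.0378,z])),proj("top",np.array([.5133,.0378,z])))
cv2.imwrite("pics/f.png",cv2.resize(im[90:270,140:400],(780,540),interpolation=3))
E
```

```text
t 23.68 tcp [ 0.5195 -0.0941  0.1615] gp [ 0.5195 -0.0941  0.1803] F [ 0.2  0.2 -0.3] op 0.0326 gf 0.0
R [[-0.051, 0.999, 0.001], [0.999, 0.051, -0.001], [-0.001, 0.001, -1.0]] q [-0.28 -0.03  1.76 -0.    1.41 -0.33]
scene pin_collar [([204.5, 266.6], 0.68), ([271.9, 214.2], 0.67), ([136.9, 283.7], 0.53)]
scene guard_handle [([361.4, 118.8], 0.62)]
top pin_collar [([252.3, 188.0], 0.52), ([363.2, 167.0], 0.35)]
top guard_handle [([178.4, 177.3], 0.92)]
0.03 [272.03681143 212.75611979] [254.1703552  187.72055727]
0.035 [272.06791953 211.50874352] [254.14014274 187.58365613]
0.083 [272.37692277 199.1182953 ] [253.8380091  186.21460398]
```

View pics/f.png

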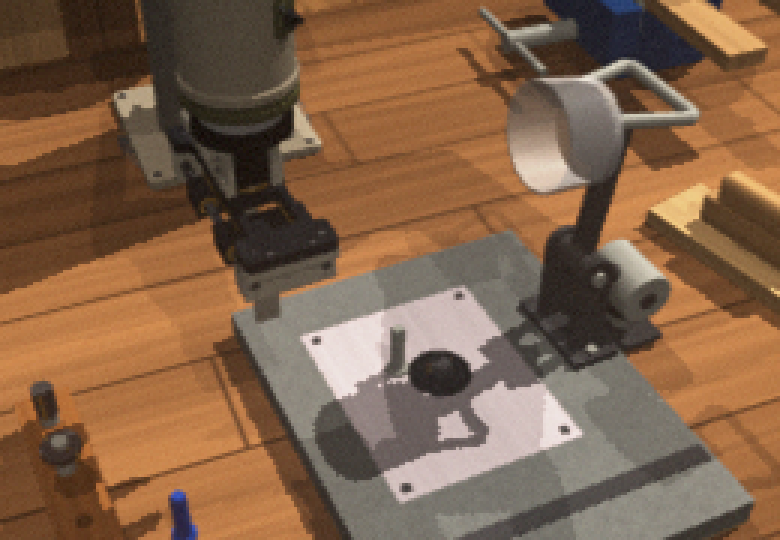

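The last picture shows the pin upright in the hole. Its top is at crop (399,328), px (273,199), which matches the fully seated prediction of (272.4,199). The guard rests open on its stop, both cutters are still in the rack, and the robot is clear of everything.

```bash
python3 -c "
from plant import robot
print(robot.close_job())"
```

```text
the job is handed in; nothing more can be done
None
```

I've handed the job in: the guard was eased onto its stop and stays open by itself, and the starting pin stands upright in the plate hole, home on its collar. The rest was not moved; the job took about 24 s, and the verdict was not shown.

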